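# Hang the brass mallet back in its ring

### The arm

A 7-joint arm with a two-finger parallel gripper is mounted at the origin on the work surface. World frame = base frame: x ahead of the robot, y to its left, z up, the work surface at z = 0. Lengths are in m, angles in rad, forces in N, time in s.
With the tool pointing down it reaches from about 0.425 to 0.95 m from the base axis. Payload 16.7 kg.
Tool frame: the origin (TCP) lies on the centre line of the jaws, within the pads' length; the fingertips stand 8 mm ahead of it and the grasp point (between the pads) lies 11 mm behind it; x points along the fingers, y is the direction in which the jaws open and shut, and the axes are right-handed (so a half turn about x gives the same grasp; the last joint's range is limited). The gripper opens to 94 mm and grips with 3 to 60 N. Pads are 16 mm wide; open, the fingers measure 119 mm over their backs; the gripper's body (75 mm by 177 mm) begins 78 mm behind the grasp point.
Start: joints at [-1.321, 0.426, 0.074, 1.606, -0.034, 1.111, -0.067], TCP at [0.263, 0.622, 0.213] pointing down, gripper open.
Joint ranges: [-2.85, 2.85], [-0.5, 2.14], [-1.23, 1.37], [0.21, 2.46], [-1.02, 4.16], [0.16, 2.05], [-2.73, 2.73]. Speed limits (rad/s): [1.89, 1.89, 2.39, 2.39, 3.01, 3.01, 3.01].

### API

Orientations are given as a unit quaternion [x, y, z, w].
In Python, from workcell import env gives the robot as it stands.
- The arm moves only by the shell command python3 -m jog 'ROWS' [FORCE]. ROWS is JSON, a list of rows, each a list of 5 numbers: the shift along the tool's x, y, z in mm, then the turn about the tool's x in degrees, then the finger opening in mm, from 0 to 94. A call has exactly 8 rows; each row shifts and turns the commanded pose from where the row before left it, along the tool's axes as they then stand; what a row does not reach is not made up. A row lasts 1/8 s, in which the tool goes at most 62.5 mm and 10.7 degrees, less where a joint would pass 70% of its speed; a pose out of reach is approached as far as the arm can. A call with a gripper value outside its range is refused whole. The fingers move at their own pace and stop on an object; FORCE is the grip in N (left out, the last holds). Time passes only in rows, so rows that do not move let the fingers close, or fill a call up. It gives the time, the measured TCP pose, the force and the opening at its end, in the units of the state.
- env.state(): the state, without advancing time (a new reading comes with each control period).
- env.read_camera(name): name is "scene" or "top" or "wrist"; returns a dict with "img" (420x560x3 uint8, red, green, blue), "intrinsics" (3x3 intrinsics, pixels), "k1" (the pictures are not rectified: a ray, as slopes to the right and down, at radius r is drawn at 1 + k1 r^2 times it, then the intrinsics apply), "extrinsics" (4x4, takes a point from camera to world coordinates); the wrist camera has in their place "hand_eye" (4x4, takes a point from camera to tool coordinates, whose origin is the TCP and whose axes are the tool frame's). Camera axes: x right, y up, looking along -z (the intrinsics and any distortion apply to the point x, -y, -z); pixel columns grow to the right and rows downward; lengths in m; the calibration is good to about 2 mm. A picture is of the moment at which its call begins: read the wrist's pose just before it. There is no depth.
- env.hand_in(): hands the job in, once; it reports no verdict.
The state is a dict: "time_s": time; "joint_pos": joint angles; "joint_vel": joint speeds; "effort": joint torques, N m; "tool_pos": TCP position; "eef_rot": TCP orientation; "ft_force": force on the tool from outside, world axes, zero at the start; "moment": the same for the moment, N m; "gripper_width": opening from 0.0 (shut) to 1.0 (fully open).
Only numpy, scipy, OpenCV 4.12 (cv2) and the standard library are available. Lean on these libraries where they do the work, as an engineer would, in place of code of your own. Each camera call takes 0.05 s, during which the arm holds its last target.

### The job

Take the brass carver's mallet out of the bench block and hang it in the empty ring of the tool rack: handle first down through the ring, then press it down by feel against the grip of the ring's spring pads until its head sits fully home, flat on the ring. Do not force it: the ring is on springs that bend if pushed too hard. Ease off before you let go, and leave the other tools and the offcut where they are.

Things in the scene. Friction and masses are not known exactly. Their poses are not given: they have to be found in the camera images.
- mallet_head (a point): centre of the brass mallet's head, a plain cylinder 36 mm across and 50 mm long: its flat underside is 25 mm below this point, its top 25 mm above. The mallet (about 0.5 kg) stands upright, head up, in the middle hole of the bench block. Its z axis runs along the mallet towards the head; it is round about it. Grip it by the head. Hung home, this point rests 22 to 23.5 mm above the ring's origin.
- mallet_butt (a point): centre of the lower end of the mallet's handle, 150 mm below the head centre along the mallet's axis. The handle (dark wood, brass ferrule next to the head) is 125 mm long and 23 to 25 mm thick; its last 3 mm are rounded down to 20 mm across.
- ring: empty ring of the tool rack: steel collar, 45 mm outside, 27 mm bore, 24 mm high, nothing under it. Origin at the centre of its top face (the mouth) at rest, z up, 160 mm above the bench; +x points to the rail. Its two leaf springs let the collar give straight down, 0.5 mm per newton: this pose does not show that give. Pushed down more than 18 mm the springs bend.
- ring_pads (a point): centre of the bore at rest, 12 mm below the mouth. Here three sprung rubber pads, 5 to 20 mm below the mouth, leave 21 mm free. Their friction holds the mallet wherever it is left and drags the ring down with it: pushing it through takes a steady 7 to 16 N on top of its weight; once the head lands on the ring, the push climbs. 18 to 22 N means home. Ease off before letting go.
- rack: the tool rack, fixed: wooden foot 90 x 440 mm, two posts to 168 mm, dark steel rail 440 mm long, its top 162 mm above the bench; origin on the bench under the rail's middle, rail along the rack's y. Three rings stand 80 mm in front (-x) of the rail at y = -120, 0 and 120 mm; any of them may be the empty one.
- block: hardwood bench block, fixed, 90 x 200 x 70 mm high (long side along its y), origin at the centre of its underside. The mallet stands loosely in the middle hole (33 mm wide, 55 mm deep); a chisel stands in a slot 66 mm to the -y side of it, up to 165 mm above the bench.
- beech_mallet: turned beech mallet hanging in one of the other rings, origin at the underside of its head, on the ring's top; head 62 mm wide, 62 mm high. Leave it alone.
- plane_hammer: small hammer hanging in one of the other rings, origin at the underside of its head, on the ring's top; head 82 mm long, 32 mm wide, 26 mm high. Leave it alone.
- chisel: chisel with a yellow handle standing in the block, origin at its cutting edge, 150 mm tall, handle 25 mm thick. Leave it alone.
- offcut: light wood offcut 90 x 50 x 28 mm lying on the bench, origin under its centre. Leave it alone.
- try_square: try square with a blue stock and a 150 mm steel blade lying on the bench, 18 mm high. Leave it alone.
Mind the look-alikes: they are no part of the job. What is shaped like the part that bears mallet_head but turquoise is not meant.

How it is judged:
On the way, in this order (a step that is already met when the one before it is completed fails the run):
1. the mallet is lifted clear out of the bench block (z of mallet_butt in the frame of block above 0.075 m), for 0.1 s.
2. the handle's end is through the mouth of the empty ring (z of mallet_butt in the frame of ring below -0.03 m and horizontal distance between mallet_butt and ring below 0.012 m), for 0.1 s.
At the end, for the whole second after the job is handed in: the mallet hangs at rest in the empty ring, upright within 3.4 degrees, centred within 4 mm, with its head down on the ring (head centre 19 to 24.5 mm above the ring's rest mouth: home is 22 to 23.5 mm, as its weight pulls the ring down a little), and is let go (z of mallet_head in the frame of ring between 0.019 and 0.0245 m and horizontal distance between mallet_head and ring below 0.004 m and angle between mallet_head's own z axis and vertical below 0.06 rad and linear speed of mallet below 0.01 m/s); the robot touches nothing.
It fails at once if the mallet is pressed so hard (about 36 N) that the ring gives by more than 18 mm, which bends its springs (z of mallet_head in the frame of ring below 0.007 m and horizontal distance between mallet_head and ring below 0.03 m).
It fails at once if the robot pushes on the ring bracket or the rack with more than 10 N (contact force between any of the arm, the fingers and ring above 10 N or contact force between any of the arm, the fingers and rack above 10 N).
It fails at once if another tool or piece on the bench is moved by more than 20 mm (distance of any of beech_mallet, plane_hammer, chisel, offcut, try_square from where it was at the start of the episode above 0.02 m).
It also fails if it takes over 67 s, if anything falls off the work surface, if the arm or the gripper's body presses on something with over 40 N, if the wrist force passes 120 N, or if a joint passes its speed limit or range.

## Working session

There is one attempt and no reset: what is moved stays moved. The work goes in short steps, Python scripts to look and compute and a shell command to move; the robot and the scene stay as the last step left them, time stands still between calls to the robot, and variables do not carry over. Pictures are saved under pics/ and viewed, and the job is handed in when it is done.

```bash
ls; mkdir -p pics; python3 - <<'E'
from workcell import env
import cv2,json
s=env.state();print({k:s[k] for k in('time_s','tool_pos','eef_rot','ft_force','gripper_width')})
for n in('scene','top','wrist'):
    c=env.read_camera(n);cv2.imwrite(f'pics/{n}0.png',c['img'][:,:,::-1])
    print(n,c['intrinsics'],c['k1'],c.get('extrinsics'),c.get('hand_eye'))
E
```

```text
pics
{'time_s': 0.0, 'tool_pos': array([0.26259914, 0.6213756 , 0.2127929 ]), 'eef_rot': array([ 0.13998713,  0.69308555, -0.14085582,  0.69296152]), 'ft_force': array([-0.5619694 ,  0.24832288,  0.13040503]), 'gripper_width': 0.9964507164900669}
scene [[418.85164911   0.         276.45718298]
 [  0.         418.85164911 205.43362469]
 [  0.           0.           1.        ]] -0.08061763999247216 [[-0.36397597 -0.69751945  0.61724235  1.10592947]
 [ 0.93121548 -0.28600548  0.22591722  0.17472571]
 [ 0.01895304  0.65701407  0.75364003  0.84781093]
 [ 0.          0.          0.          1.        ]] None
top [[381.17172584   0.         278.23648433]
 [  0.         381.17172584 209.40359426]
 [  0.           0.           1.        ]] -0.10744141414459607 [[-0.02484313  0.98476889 -0.17208446  0.38164459]
 [-0.99945801 -0.0207475   0.02555822 -0.04896807]
 [ 0.02159862  0.17262614  0.98475059  1.13437812]
 [ 0.          0.          0.          1.        ]] None
wrist [[322.13543078   0.         275.61429805]
 [  0.         322.13543078 206.54875588]
 [  0.           0.           1.        ]] -0.06551893477615083 None [[-7.53991692e-05  2.80708944e-01 -9.59792938e-01 -1.70233587e-01]
 [ 9.99999993e-01 -6.36258554e-05 -9.71662863e-05 -1.85782440e-04]
 [-8.83430923e-05 -9.59792938e-01 -2.80708938e-01 -8.26559072e-02]
 [ 0.00000000e+00  0.00000000e+00  0.00000000e+00  1.00000000e+00]]
```

View pics/scene0.png

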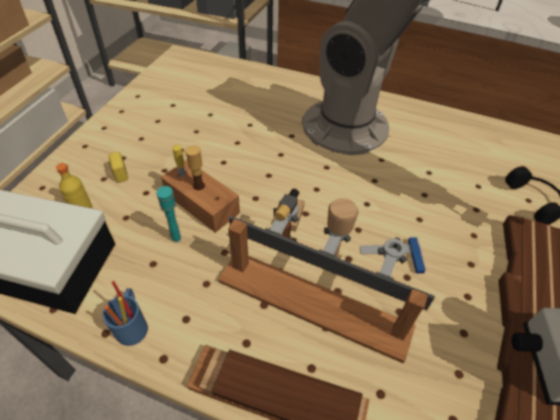

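View pics/top0.png

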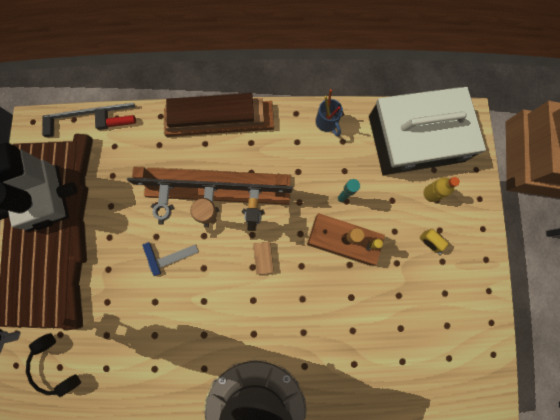

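View pics/wrist0.png

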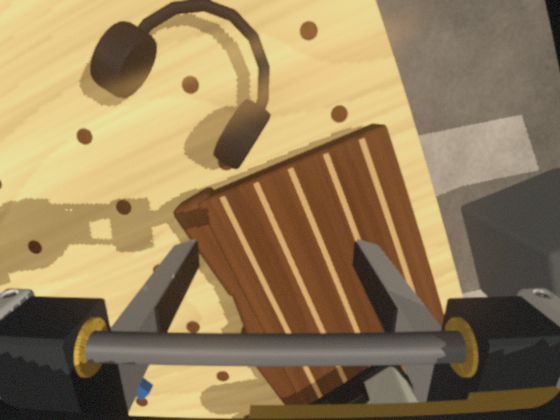

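The scene view shows the brass head at about (194,157) next to the yellow chisel (179,155), the turquoise look-alike at (167,197) and the empty ring at (396,248). In the top view these are the brass head (357,236), chisel (377,244), turquoise (350,188), ring (162,212), beech mallet (203,210) and hammer (253,213). I choose the brass head in the block, and will check it in close crops.

```bash
cat > h.py <<'E'
import numpy as np,cv2
from scipy.spatial.transform import Rotation as R
from scipy.optimize import least_squares
from workcell import env
def ext(c,st=None):
    if c.get('extrinsics') is not None: return np.array(c['extrinsics'])
    T=np.eye(4);T[:3,:3]=R.from_quat(st['eef_rot']).as_matrix();T[:3,3]=st['tool_pos'];return T@np.array(c['hand_eye'])
def proj(P,c,E):
    p=(np.atleast_2d(P)-E[:3,3])@E[:3,:3]
    s=np.c_[p[:,0]/-p[:,2],-p[:,1]/-p[:,2]]
    s=s*(1+c['k1']*(s**2).sum(1,keepdims=True));K=c['intrinsics']
    return np.c_[K[0,0]*s[:,0]+K[0,2],K[1,1]*s[:,1]+K[1,2]]
def ray(uv,c,E):
    K=c['intrinsics'];d=np.array([(uv[0]-K[0,2])/K[0,0],(uv[1]-K[1,2])/K[1,1]]);s=d.copy()
    for _ in range(20): s=d/(1+c['k1']*(s@s))
    v=E[:3,:3]@np.array([s[0],-s[1],-1]);return E[:3,3],v/np.linalg.norm(v)
def atz(uv,c,E,z):
    o,v=ray(uv,c,E);return o+v*(z-o[2])/v[2]
def crop(c,x,y,w,h,f,name): # save crop with scale
    im=c['img'][y:y+h,x:x+w,::-1];cv2.imwrite('pics/'+name,cv2.resize(im,None,fx=f,fy=f,interpolation=cv2.INTER_CUBIC))
E
python3 - <<'E'
from h import *
import numpy as np
c=env.read_camera('top');crop(c,120,160,280,130,2.85,'t1.png')
crop(c,300,170,100,100,6,'t2.png')
c=env.read_camera('scene');crop(c,130,120,320,200,2.5,'s1.png');crop(c,150,130,100,100,6,'s2.png')
E
```

```text
(no output)
```

View pics/t1.png

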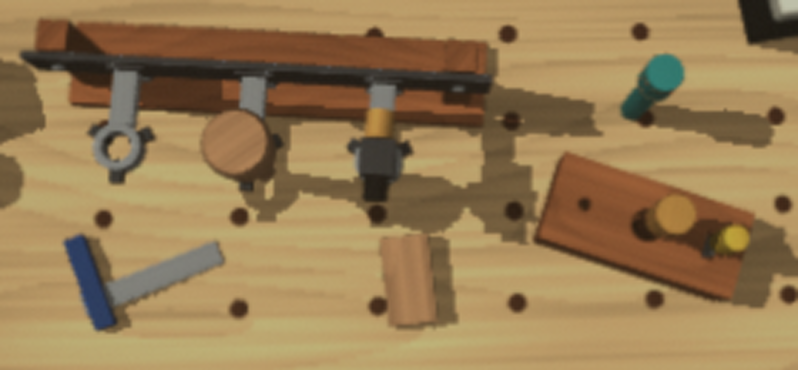

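View pics/t2.png

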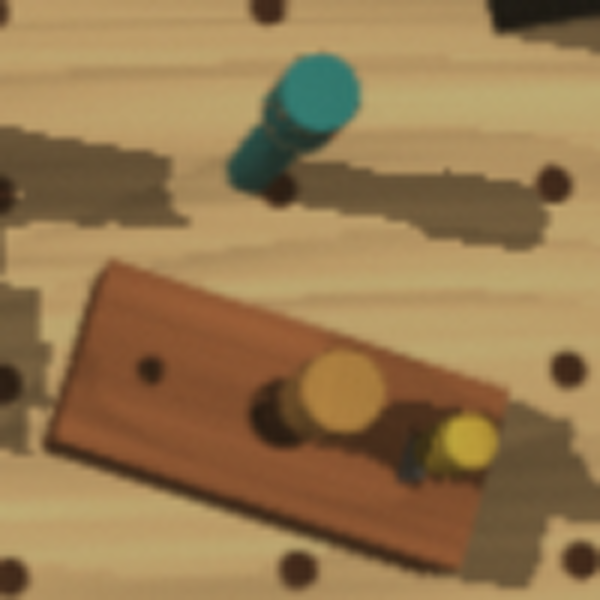

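View pics/s1.png

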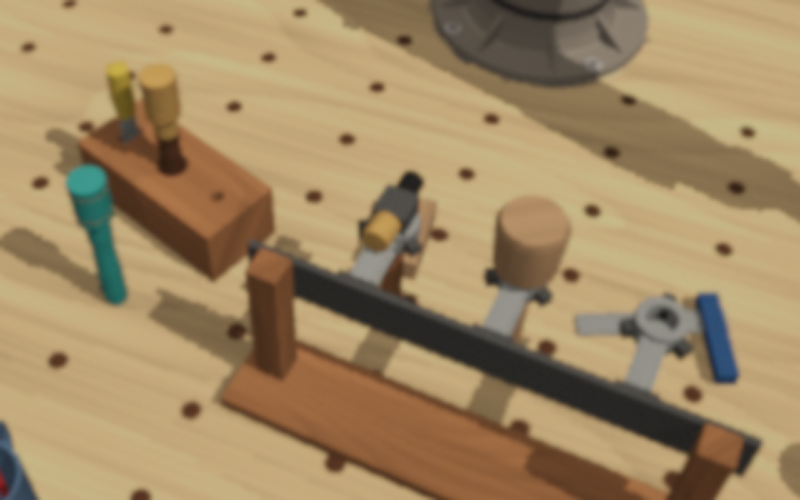

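View pics/s2.png

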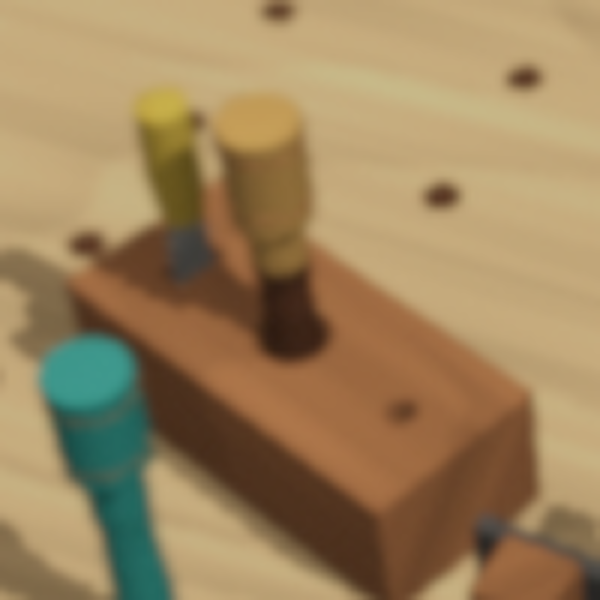

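The crops confirm the brass cylinder in the block's middle hole, with its top at scene (193,150) and top-view (357,235). The empty ring is at the left of the top view.

```bash
python3 - <<'E'
from h import *
ct=env.read_camera('top');cs=env.read_camera('scene');Et,Es=ext(ct),ext(cs)
def tri(ut,us):
    r=least_squares(lambda P:np.r_[proj(P,ct,Et)[0]-ut,proj(P,cs,Es)[0]-us],[.4,0,.15]);return r.x.round(4),r.fun.round(2)
print('head top',tri((357,235),(193,150.3)),atz((357,235),ct,Et,.19),atz((193,150.3),cs,Es,.19))
# ring: t1 (118,146), s1 (662,318)
rt=(120+118/2.85,160+146/2.85);rs=(130+662/2.5,120+318/2.5)
print('ring',tri(rt,rs),atz(rt,ct,Et,.16),atz(rs,cs,Es,.16))
# rail ends in top ( along t1 center): (25,58)->(488,85)
for p in((25,58),(488,82)): print('rail',atz((120+p[0]/2.85,160+p[1]/2.85),ct,Et,.162))
for n,p in dict(b1=(110,262),b2=(507,390),b3=(47,447),b4=(462,570)).items(): print(n,atz((300+p[0]/6,170+p[1]/6),ct,Et,.07))
print('chis',atz((300+470/6,170+440/6),ct,Et,.165)); print('turq',atz((300+320/6,170+92/6),ct,Et,.175))
s=env.state();m=R.from_quat(s['eef_rot']).as_matrix();print(m.round(4))
E
```

```text
head top (array([ 0.4775, -0.2701,  0.1858]), array([-0.18,  0.08, -0.18, -0.03])) [ 0.47728505 -0.26960636  0.19      ] [ 0.48139799 -0.26687544  0.19      ]
ring (array([0.5539, 0.2318, 0.1568]), array([-0.34,  0.06, -0.27,  0.01])) [0.55350379 0.22998507 0.16      ] [0.5562074  0.23205418 0.16      ]
rail [0.6380593  0.31997665 0.162     ]
rail [ 0.60568075 -0.10958695  0.162     ]
b1 [ 0.55295657 -0.19016603  0.07      ]
b2 [ 0.48736148 -0.37709437  0.07      ]
b3 [ 0.46617537 -0.15697458  0.07      ]
b4 [ 0.40341344 -0.34988976  0.07      ]
chis [ 0.45679895 -0.33005579  0.165     ]
turq [ 0.60888491 -0.27131847  0.175     ]
[[-1.000e-04  3.893e-01  9.211e-01]
 [-4.000e-04  9.211e-01 -3.893e-01]
 [-1.000e+00 -4.000e-04  0.000e+00]]
```

```bash
python3 -m jog '[[-14,0,0,10.5,70],[-14,0,0,10.5,70],[-14,0,0,10.5,70],[-14,0,0,10.5,70],[-14,0,0,10.5,70],[-14,0,0,10.5,70],[-14,0,0,10.5,70],[-14,0,0,10.5,70]]' 30
cat > w.py <<'E'
# usage: w.py x y z [jaw world angle deg]: prints tool-axis shift (mm) and turn to goal
import sys;from h import *
s=env.state();m=R.from_quat(s['eef_rot']).as_matrix();g=np.array([float(a) for a in sys.argv[1:4]])
print('t',s['time_s'],'pos',s['tool_pos'].round(4),'tilt deg',np.degrees(np.arccos(-m[2,0])).round(2),'jaw deg',np.degrees(np.arctan2(m[1,1],m[0,1])).round(2),'F',np.round(s['ft_force'],2),'j',np.round(s['joint_pos'],2))
print('shift mm',(m.T@(g-s['tool_pos'])*1000).round(1))
E
python3 w.py .45 .30 .325
```

```text
time_s: 1.35
tool_pos: [0.2626, 0.6217, 0.3259]
eef_rot: [-0.569, -0.419, 0.569, -0.419]
ft_force: [-0.2, 0.4, -0.7]
gripper_width: 0.747
t 1.35 pos [0.2626 0.6217 0.3259] tilt deg 0.01 jaw deg -17.25 F [-0.2   0.45 -0.7 ] j [-1.54  0.37  0.37  1.48 -0.14  1.32 -1.45]
shift mm [  0.9 274.3 251.7]
```

```bash
python3 -m jog '[[0,34,31,0,70],[0,34,31,0,70],[0,34,31,0,70],[0,34,31,0,70],[0,34,31,0,70],[0,34,31,0,70],[0,34,31,0,70],[0,34,31,0,70]]'
python3 w.py .478 -.269 .300
```

```text
time_s: 2.35
tool_pos: [0.4514, 0.3039, 0.3256]
eef_rot: [0.568, 0.421, -0.568, 0.421]
ft_force: [-0.5, 0.9, -0.4]
gripper_width: 0.742
t 2.35 pos [0.4514 0.3039 0.3256] tilt deg 0.03 jaw deg -16.91 F [-0.47  0.88 -0.37] j [-1.2   0.13  0.55  1.78 -0.07  1.25 -0.93]
shift mm [ 25.4 192.1 540.5]
```

```bash
python3 -m jog '[[0,22,57,0,70],[0,22,57,0,70],[0,22,57,0,70],[0,22,57,0,70],[0,22,57,0,70],[0,22,57,0,70],[0,22,57,0,70],[0,20,52,0,70]]'
python3 w.py .478 -.269 .300
python3 - <<'E'
from h import *
st=env.state();c=env.read_camera('wrist');E=ext(c,st);cv2.imwrite('pics/w1.png',c['img'][:,:,::-1])
np.savez('w1.npz',E=E);print(proj([[.478,-.269,.19],[.478,-.269,.14]],c,E))
E
```

```text
time_s: 3.35
tool_pos: [0.4859, -0.1788, 0.326]
eef_rot: [0.569, 0.421, -0.567, 0.421]
ft_force: [1.2, 1.5, -0.3]
gripper_width: 0.745
t 3.35 pos [ 0.4859 -0.1788  0.326 ] tilt deg 0.11 jaw deg -16.91 F [ 1.17  1.46 -0.34] j [-0.73  0.09  1.05  1.85 -0.08  1.25  0.05]
shift mm [25.9 18.6 88.6]
[[293.5926256  279.63362174]
 [291.41142062 259.18274702]]
```

View pics/w1.png

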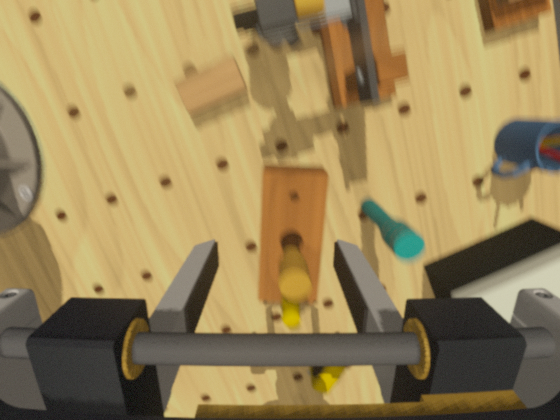

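```bash
python3 - <<'E'
from h import *
im=cv2.imread('pics/w1.png');cr=im[220:345,240:350];cv2.imwrite('pics/w1c.png',cv2.resize(cr,None,fx=5,fy=5,interpolation=cv2.INTER_CUBIC))
E
```

```text
(no output)
```

View pics/w1c.png

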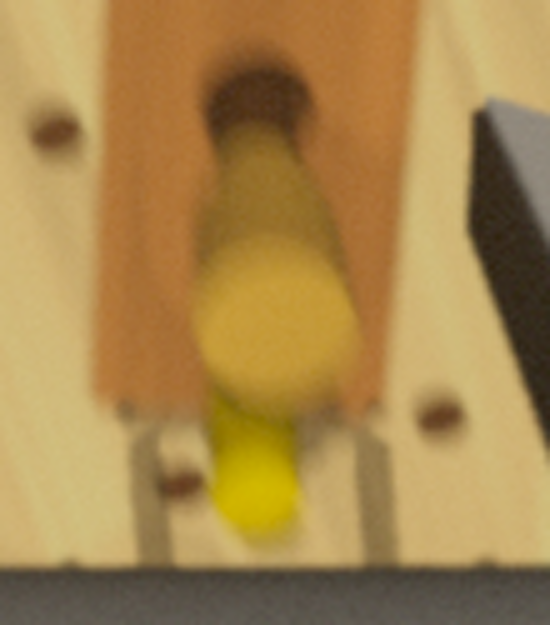

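```bash
python3 - <<'E'
from h import *
c=env.read_camera('wrist');E=np.load('w1.npz')['E']
p=atz((295.2,284.8),c,E,.19);print(p);print(proj([[p[0],p[1],z] for z in(.19,.14,.07)],c,E))
E
python3 w.py .479 -.271 .250
```

```text
[ 0.4779415  -0.27548628  0.19      ]
[[295.2        284.8       ]
 [292.83724722 263.83220249]
 [290.34111295 241.7402686 ]]
t 3.45 pos [ 0.4853 -0.1824  0.3259] tilt deg 0.12 jaw deg -17.29 F [-0.62  1.11  0.83] j [-0.73  0.09  1.05  1.85 -0.08  1.25  0.05]
shift mm [76.1 20.2 86.3]
```

```bash
python3 -m jog '[[10,3,14,0,70],[10,3,14,0,70],[10,3,14,0,70],[10,3,14,0,70],[10,3,14,0,70],[10,3,10,0,70],[10,2,6,0,70],[0,0,0,0,70]]'
python3 - <<'E'
from h import *
st=env.state();print(st['tool_pos']);c=env.read_camera('wrist');E=ext(c,st);cv2.imwrite('pics/w2.png',c['img'][:,:,::-1])
np.savez('w2.npz',E=E);print(proj([[.478,-.271,.19]],c,E));print(env.state()['tool_pos'])
E
```

```text
time_s: 4.45
tool_pos: [0.48, -0.2648, 0.2549]
eef_rot: [-0.568, -0.421, 0.568, -0.421]
ft_force: [-0.3, -0.1, 0.4]
gripper_width: 0.746
[ 0.47995085 -0.26477253  0.25493372]
[[276.3467009  230.83803684]]
[ 0.48017715 -0.26461743  0.25536431]
```

View pics/w2.png

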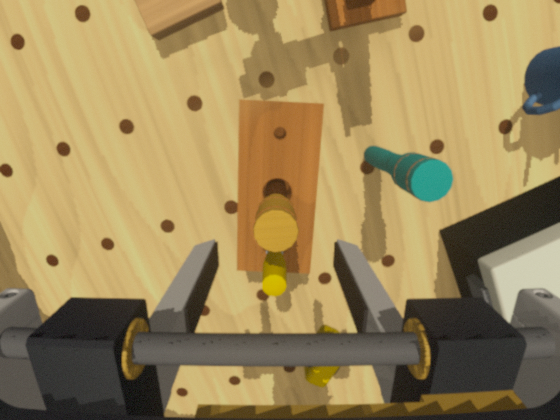

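Wrist view: the brass head top is centred at about (276,230), exactly where (0.478,-0.271,0.19) projects. The chisel at (274,285) clears the jaws. I'll descend.

```bash
python3 w.py .478 -.271 .159;  python3 -m jog '[[0,0,3.5,0,70],[0,0,3,0,70],[16,0,0,0,70],[16,0,0,0,70],[16,0,0,0,70],[16,0,0,0,70],[16,0,0,0,70],[16,0,0,0,70]]' 40
python3 w.py .478 -.271 .159
```

```text
t 4.5 pos [ 0.4802 -0.2646  0.2554] tilt deg 0.04 jaw deg -16.92 F [ 0.36 -0.19  0.1 ] j [-0.46  0.28  1.03  1.88 -0.27  1.13  0.38]
shift mm [96.4 -0.2  6.7]
time_s: 5.5
tool_pos: [0.4783, -0.2711, 0.1583]
eef_rot: [-0.568, -0.421, 0.568, -0.421]
ft_force: [0.8, 1.3, -0.7]
gripper_width: 0.744
t 5.5 pos [ 0.4783 -0.2711  0.1583] tilt deg 0.02 jaw deg -16.92 F [ 0.8   1.33 -0.67] j [-0.33  0.41  0.93  1.98 -0.41  0.95  0.51]
shift mm [-0.7 -0.3 -0. ]
```

```bash
python3 -m jog '[[0,0,0,0,30],[0,0,0,0,30],[0,0,0,0,30],[0,0,0,0,30],[0,0,0,0,30],[0,0,0,0,30],[0,0,0,0,30],[0,0,0,0,30]]' 60
```

```text
time_s: 6.5
tool_pos: [0.4785, -0.2712, 0.1599]
eef_rot: [0.568, 0.421, -0.568, 0.421]
ft_force: [-1.5, 0.3, 6.4]
gripper_width: 0.378
```

```bash
python3 -m jog '[[-3,0,0,0,30],[-10,0,0,0,30],[-20,0,0,0,30],[-25,0,0,0,30],[-25,0,0,0,30],[-25,0,0,0,30],[-22,0,0,0,30],[0,0,0,0,30]]'; python3 w.py .45 .0 .34
```

```text
time_s: 7.5
tool_pos: [0.4789, -0.2716, 0.2915]
eef_rot: [0.569, 0.42, -0.567, 0.422]
ft_force: [0.2, -0.1, -5.7]
gripper_width: 0.378
t 7.5 pos [ 0.4789 -0.2716  0.2915] tilt deg 0.18 jaw deg -16.91 F [ 0.23 -0.06 -5.67] j [-0.48  0.24  1.06  1.83 -0.23  1.19  0.36]
shift mm [ -48.7 -106.6 -251.5]
```

```bash
python3 w.py .45 .13 .35; python3 -m jog '[[-20,-10,-10,0,30],[-20,-15,-35,0,30],[-18,-20,-50,0,30],[0,-20,-55,0,30],[0,-22,-55,0,30],[0,-22,-55,0,30],[0,-20,-55,0,30],[0,-16,-45,0,30]]'; python3 w.py .45 .13 .35
```

```text
t 7.5 pos [ 0.4789 -0.2716  0.2915] tilt deg 0.18 jaw deg -16.91 F [ 0.23 -0.06 -5.67] j [-0.48  0.24  1.06  1.83 -0.23  1.19  0.36]
shift mm [ -58.7 -144.4 -375.9]
time_s: 8.5
tool_pos: [0.4435, 0.1175, 0.347]
eef_rot: [-0.568, -0.422, 0.568, -0.421]
ft_force: [0.8, -0.1, -4.2]
gripper_width: 0.376
t 8.5 pos [0.4435 0.1175 0.347 ] tilt deg 0.04 jaw deg -16.85 F [ 0.84 -0.06 -4.22] j [-1.07 -0.09  0.64  1.91  0.06  1.31 -0.75]
shift mm [ -3.1   2.6 -13.8]
```

```bash
python3 -m jog '[[0,0,0,0,30],[0,0,0,0,30],[0,0,0,0,30],[0,0,0,0,30],[0,0,0,0,30],[0,0,0,0,30],[0,0,0,0,30],[0,0,0,0,30]]'; python3 - <<'E'
from h import *
st=env.state();print(st['tool_pos']);c=env.read_camera('wrist');E=ext(c,st);cv2.imwrite('pics/w3.png',c['img'][:,:,::-1])
np.savez('w3.npz',E=E);print(proj([[.554,.231,.16]],c,E))
for n in('top','scene'):
  c=env.read_camera(n);cv2.imwrite(f'pics/{n}3.png',c['img'][:,:,::-1])
E
```

```text
time_s: 9.5
tool_pos: [0.4444, 0.1155, 0.3475]
eef_rot: [-0.568, -0.421, 0.568, -0.421]
ft_force: [-0.2, 0.3, -4.3]
gripper_width: 0.373
[0.44437287 0.11553165 0.34747786]
[[345.42664087  53.00282189]]
```

View pics/w3.png

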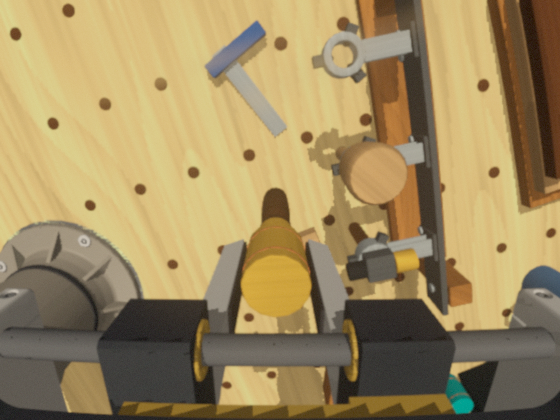

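View pics/scene3.png

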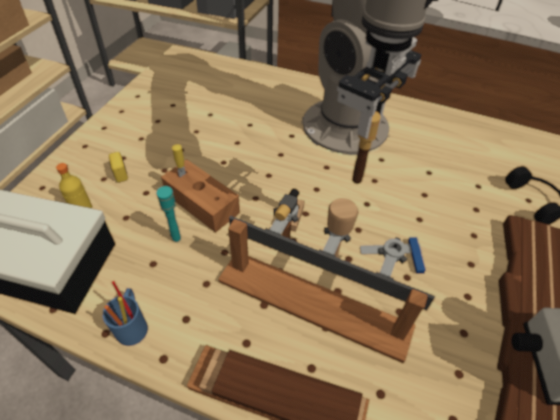

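The mallet is held. The wrist view shows the ring mouth at about (344,54), predicted (345,53). The held head is at (277,280). Next is a fine measurement of the ring and the in-hand offset and tilt.

```bash
python3 - <<'E'
from h import *
im=cv2.imread('pics/w3.png')
cv2.imwrite('pics/w3r.png',cv2.resize(im[20:90,305:425],None,fx=6,fy=6,interpolation=cv2.INTER_CUBIC))
c=env.read_camera('wrist');E=np.load('w3.npz')['E'];st=env.state();t=st['tool_pos']
# overlay expected held mallet: axis through TCP vertical; head centre z=tcp+5
def circ(cx,cy,z,r): a=np.linspace(0,2*np.pi,60);return np.c_[cx+r*np.cos(a),cy+r*np.sin(a),0*a+z]
o=cv2.resize(im,None,fx=4,fy=4,interpolation=cv2.INTER_CUBIC)
for z,r in((.03,.018),(-.02,.018),(-.145,.010),(-.142,.0115)):
    p=proj(circ(t[0],t[1],t[2]+z,r),c,E);cv2.polylines(o,[((p+.5)*4).astype(int)],True,(0,255,0),1)
cv2.imwrite('pics/w3m.png',o[700:1280,840:1400])
E
```

```text
(no output)
```

View pics/w3r.png

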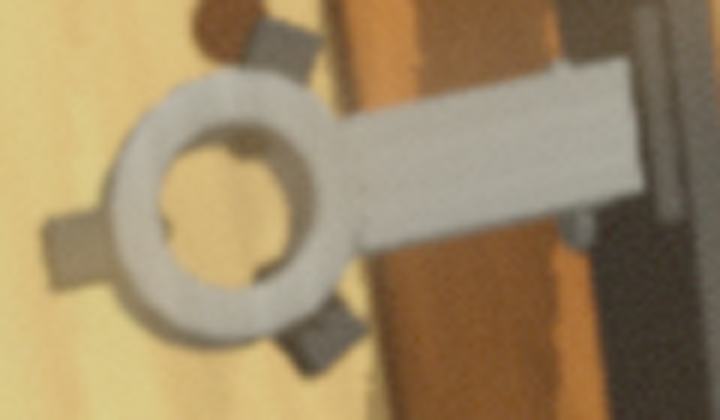

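View pics/w3m.png

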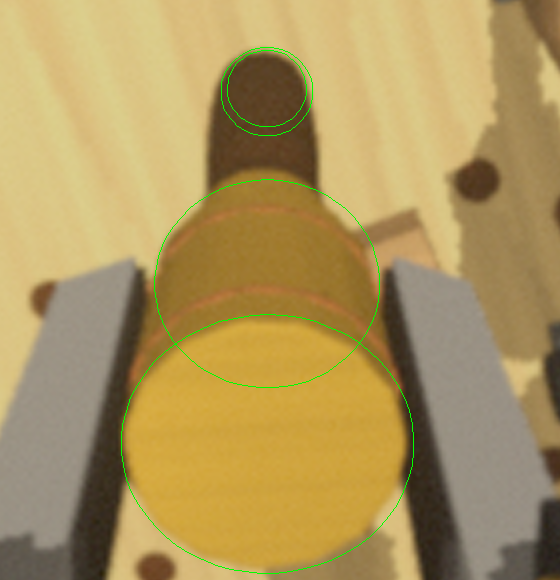

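```bash
python3 - <<'E'
from h import *
im=cv2.imread('pics/w3.png')
c=env.read_camera('wrist');E=np.load('w3.npz')['E'];st=env.state();t=st['tool_pos']
def circ(cx,cy,z,r): a=np.linspace(0,2*np.pi,80);return np.c_[cx+r*np.cos(a),cy+r*np.sin(a),0*a+z]
p=atz((343.8,53.6),c,E,.16);print(p)
for k,q in enumerate([p[:2],(.554,.231)]):
  o=cv2.resize(im[20:90,305:425],None,fx=6,fy=6,interpolation=cv2.INTER_CUBIC)
  for z,r in((.16,.0225),(.16,.0135),(.136,.0135)):
    pp=proj(circ(q[0],q[1],z,r),c,E);cv2.polylines(o,[((pp-[305,20]+.5)*6).astype(int)],True,(0,255,0),1)
  cv2.imwrite(f'pics/w3o{k}.png',o)
E
```

```text
[0.55223534 0.23090639 0.16      ]
```

View pics/w3o0.png

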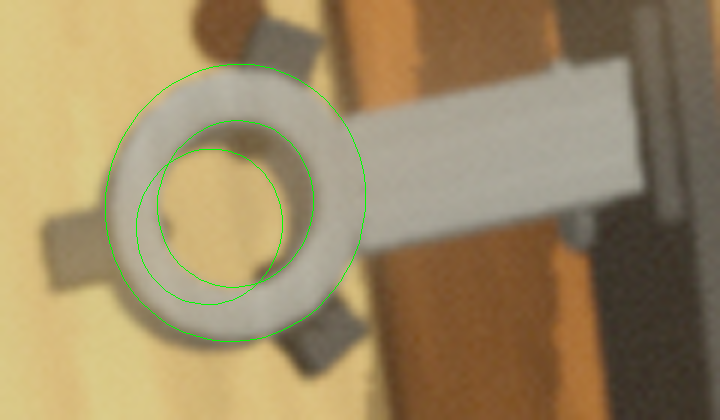

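```bash
python3 w.py .5525 .231 .333
```

```text
t 9.75 pos [0.4444 0.1155 0.3475] tilt deg 0.0 jaw deg -16.91 F [ 0.22  0.05 -3.72] j [-1.07 -0.09  0.64  1.91  0.06  1.31 -0.74]
shift mm [  14.5   69.9 -141.9]
```

```bash
python3 -m jog '[[0,8,-15,0,30],[0,12,-25,0,30],[0,12,-25,0,30],[2,12,-25,0,30],[3,12,-25,0,30],[4,8,-17,0,30],[5,6,-10,0,30],[0,0,0,0,30]]'; python3 - <<'E'
from h import *
st=env.state();t=st['tool_pos'];print(t);c=env.read_camera('wrist');E=ext(c,st);im=c['img'][:,:,::-1].copy();cv2.imwrite('pics/w4.png',im)
np.savez('w4.npz',E=E,t=t)
def circ(cx,cy,z,r): a=np.linspace(0,2*np.pi,80);return np.c_[cx+r*np.cos(a),cy+r*np.sin(a),0*a+z]
o=cv2.resize(im[60:240,180:360],None,fx=4,fy=4,interpolation=cv2.INTER_CUBIC)[:600]
cv2.imwrite('pics/w4a.png',o)
for x,y,z,r in((.5525,.231,.16,.0225),(.5525,.231,.16,.0135),(t[0],t[1],t[2]-.145,.01)):
    pp=proj(circ(x,y,z,r),c,E);cv2.polylines(o,[((pp-[180,60]+.5)*4).astype(int)],True,(0,255,0),1)
cv2.imwrite('pics/w4o.png',o)
for n in('top','scene'):
  c=env.read_camera(n);cv2.imwrite(f'pics/{n}4.png',c['img'][:,:,::-1])
  p=proj([[.5525,.231,.16]],c,ext(c))[0];print(n,p);x,y=int(p[0])-60,int(p[1])-65;crop(c,x,y,120,100,6,f'{n}4c.png')
E
python3 w.py .5525 .231 .333
```

```text
time_s: 10.75
tool_pos: [0.5526, 0.2311, 0.3327]
eef_rot: [-0.568, -0.421, 0.569, -0.421]
ft_force: [-0.6, -0.5, -4.6]
gripper_width: 0.374
[0.55257516 0.23109667 0.33270444]
top [161.00826777 211.61620037]
scene [394.63684061 245.66161652]
t 10.9 pos [0.5524 0.2303 0.3338] tilt deg 0.01 jaw deg -16.95 F [-0.15 -0.11 -3.95] j [-1.04  0.25  0.66  1.66 -0.16  1.29 -0.64]
shift mm [ 0.8 -0.1 -0.7]
```

View pics/w4a.png

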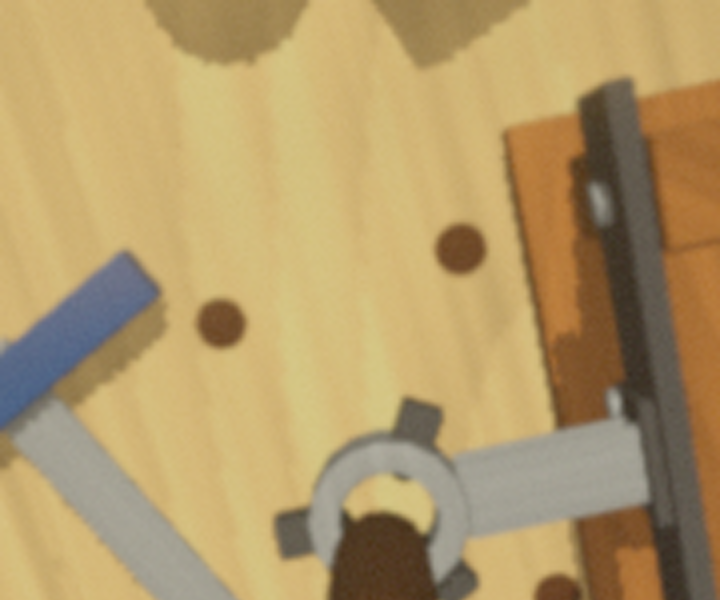

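View pics/w4o.png

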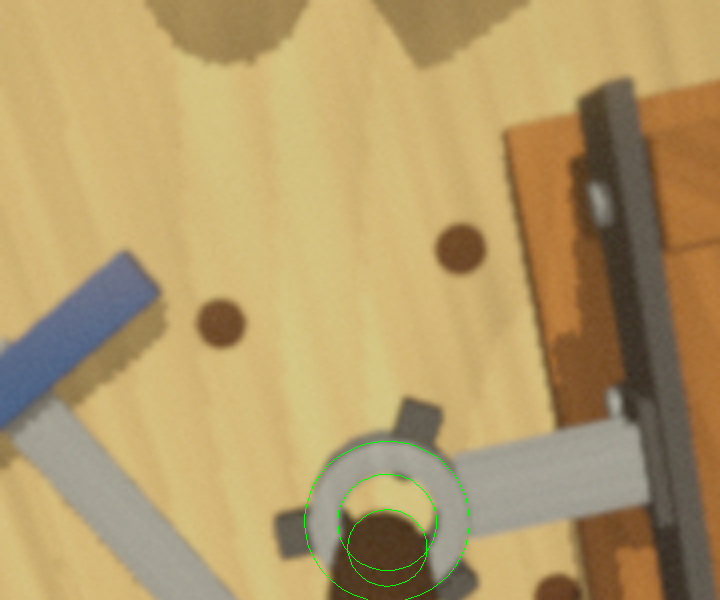

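View pics/scene4c.png

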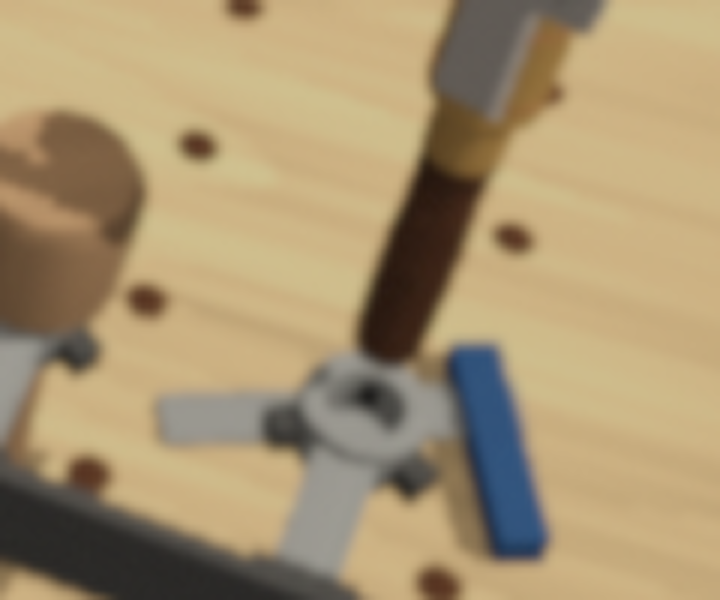

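```bash
cat > ov.py <<'E'
from h import *
import sys
# overlay on camera image: ring at R, mallet axis at head point H and butt B
def circ(cx,cy,z,r): a=np.linspace(0,2*np.pi,80);return np.c_[cx+r*np.cos(a),cy+r*np.sin(a),0*a+z]
def ov(n,img,c,E,ring,t,box,f,out,dz=0):
    x,y,w,h=box;o=cv2.resize(img[y:y+h,x:x+w],None,fx=f,fy=f,interpolation=cv2.INTER_CUBIC)
    L=[(ring,.16,.0225),(ring,.16,.0135)]+[(t,t[2]+z+dz,r) for z,r in((.03,.018),(-.02,.018),(-.142,.0115),(-.145,.01))]
    for q,z,r in L:
        pp=proj(circ(q[0],q[1],z,r),c,E);cv2.polylines(o,[((pp-[x,y]+.5)*f).astype(int)],True,(0,255,0),1)
    cv2.imwrite(out,o)
E
python3 - <<'E'
from ov import *
t=np.load('w4.npz')['t']
for n,b in(('scene',(334,180,130,100)),('top',(101,140,120,100))):
    c=env.read_camera(n);ov(n,cv2.imread(f'pics/{n}4.png'),c,ext(c),(.5525,.231),t,b,6,f'pics/{n}4o.png')
E
```

```text
(no output)
```

View pics/scene4o.png

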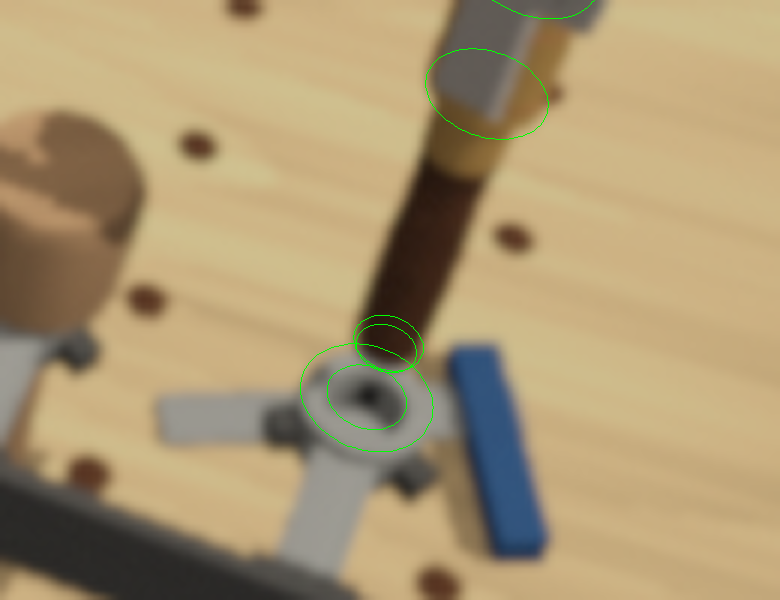

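View pics/top4o.png

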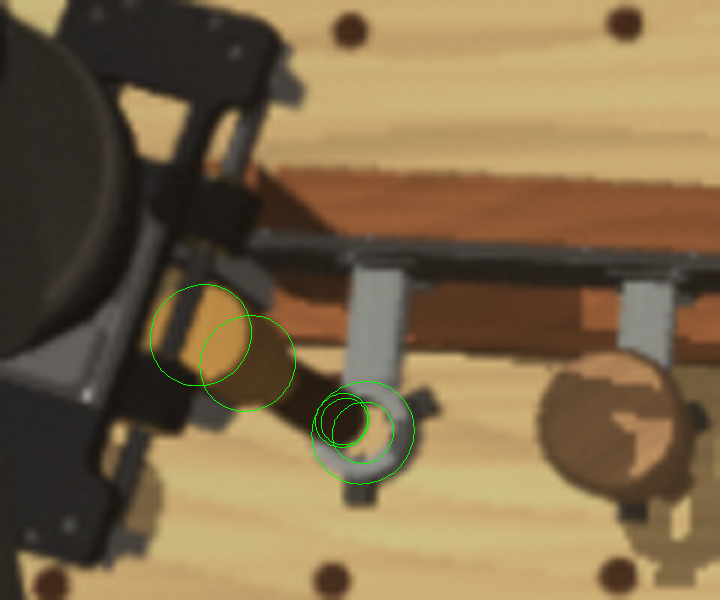

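Top view: the ring overlay fits, and the butt lies over it. The wrist and scene views suggest the ring is about 1–2 mm further towards +x. I'll lower to just above the mouth, where parallax cancels, and compare again.

```bash
python3 -m jog '[[3,0.5,0,0,30],[4,0.5,0,0,30],[4,0,0,0,30],[4,0,0,0,30],[3,0,0,0,30],[1,0,0,0,30],[0,0,0,0,30],[0,0,0,0,30]]'; python3 - <<'E'
from ov import *
st=env.state();t=st['tool_pos'];print(t)
for n in('wrist','scene','top'):
  c=env.read_camera(n);E=ext(c,st);im=c['img'][:,:,::-1].copy();cv2.imwrite(f'pics/{n}5.png',im)
  p=proj([[.5525,.231,.16]],c,E)[0];x,y=int(p[0])-45,int(p[1])-50;x=max(x,0);y=max(y,0)
  cv2.imwrite(f'pics/{n}5c.png',cv2.resize(im[y:y+80,x:x+90],None,fx=7,fy=7,interpolation=cv2.INTER_CUBIC));print(n,x,y)
  ov(n,im,c,E,(.5525,.231),t,(x,y,90,80),7,f'pics/{n}5o.png');np.savez(f'{n}5.npz',E=E,t=t)
a=[cv2.imread(f'pics/{n}5{k}.png') for n in('wrist','scene') for k in 'co']
E
```

```text
time_s: 12.0
tool_pos: [0.5536, 0.2307, 0.3146]
eef_rot: [0.568, 0.421, -0.568, 0.421]
ft_force: [-0.4, 0.1, -4.5]
gripper_width: 0.378
[0.55363208 0.23072785 0.31459386]
wrist 230 144
scene 349 195
top 116 161
```

View pics/wrist5c.png

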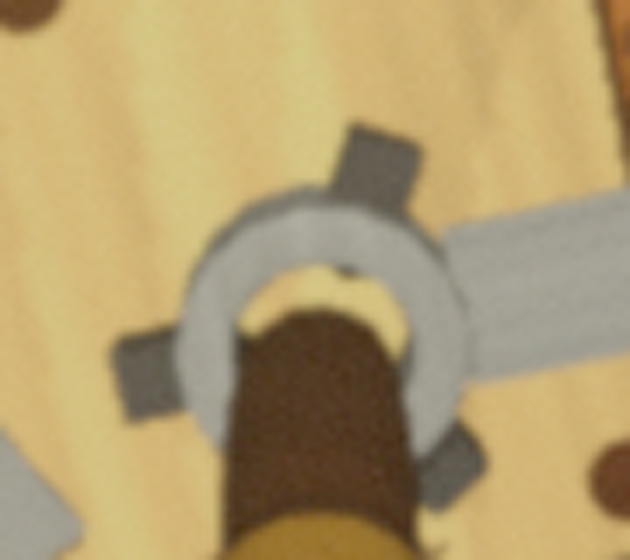

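View pics/scene5c.png

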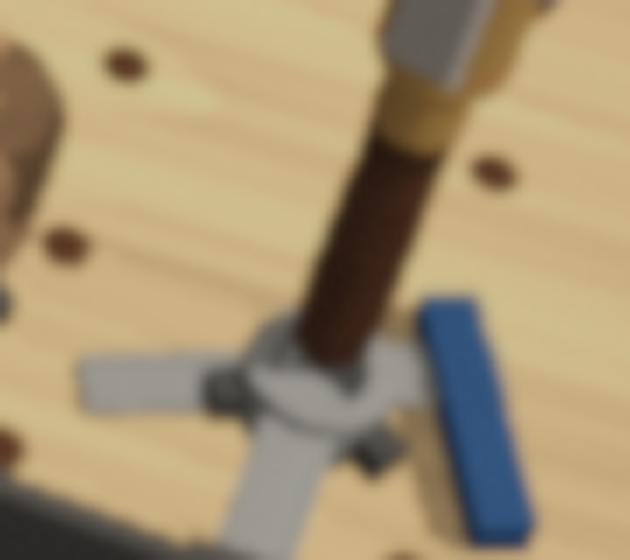

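View pics/top5c.png

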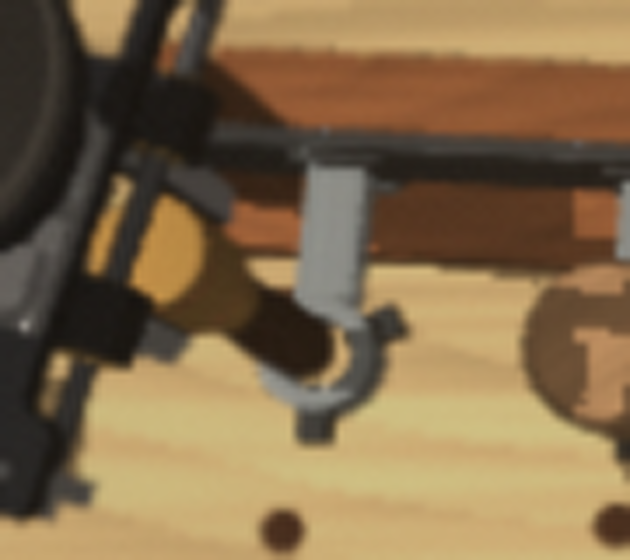

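```bash
python3 - <<'E'
import cv2,numpy as np
a=[cv2.imread(f'pics/{n}5o.png')[:,:] for n in('wrist','scene')]
cv2.imwrite('pics/cmp5.png',cv2.resize(np.hstack(a),(0,0),fx=.63,fy=.63))
E
```

```text
(no output)
```

View pics/wrist5o.png

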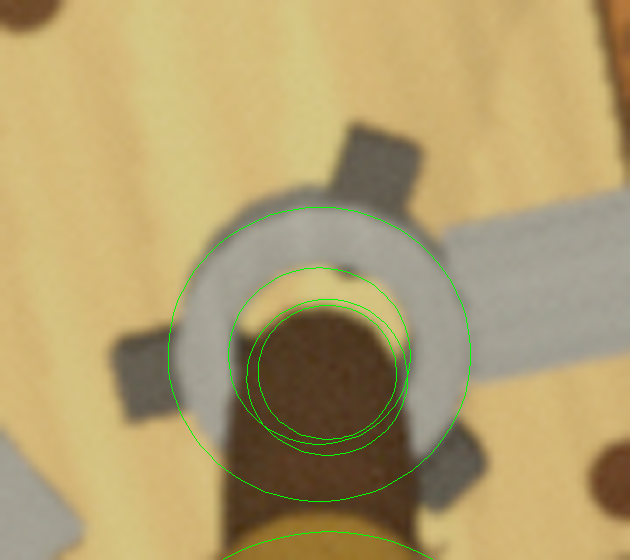

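View pics/scene5o.png

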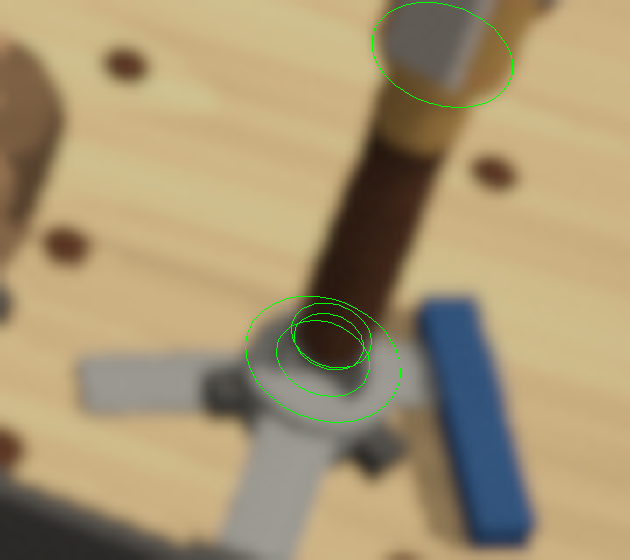

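View pics/top5o.png

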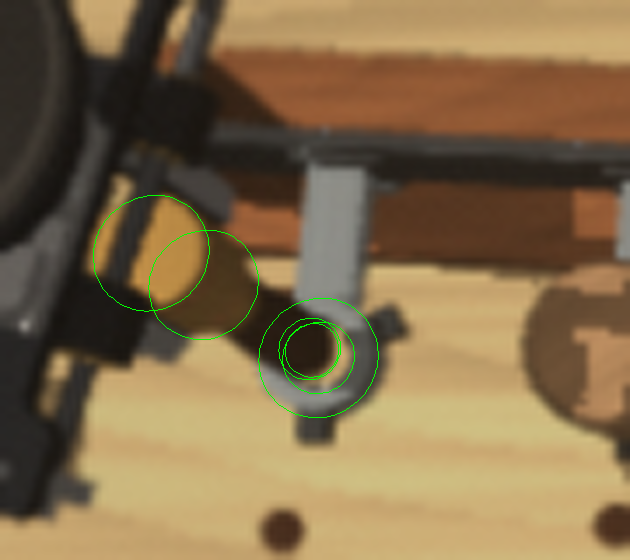

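The remaining butt-to-mouth offsets are about 0.6 mm (wrist) and within 1.5 mm (scene and top), inside the 3.5 mm entry clearance. I'll correct that and lower gently, watching the force.

```bash
python3 -m jog '[[0,0.6,0,0,30],[2,0,0,0,30],[2,0,0,0,30],[2,0,0,0,30],[2,0,0,0,30],[2,0,0,0,30],[2,0,0,0,30],[0,0,0,0,30]]'; python3 w.py .5535 .231 .30; python3 - <<'E'
from h import *
for i in range(3):
    s=env.state();print(np.round(s['ft_force'],2),np.round(s['moment'],3));c=env.read_camera('wrist')
E
```

```text
time_s: 13.15
tool_pos: [0.5541, 0.2306, 0.3023]
eef_rot: [-0.568, -0.421, 0.568, -0.421]
ft_force: [-0.3, 0.2, -3.9]
gripper_width: 0.377
t 13.15 pos [0.5541 0.2306 0.3023] tilt deg 0.02 jaw deg -16.91 F [-0.32  0.22 -3.87] j [-1.03  0.27  0.66  1.7  -0.17  1.23 -0.63]
shift mm [ 2.3 -0.7 -0.3]
[-0.32  0.22 -3.87] [-0.061  0.061 -0.013]
[ 1.2  -0.58 -4.24] [-0.072  0.023 -0.014]
[-0.08  0.19 -4.87] [-0.07   0.102  0.026]
```

```bash
python3 -m jog '[[1,0,0,0,30],[1,0,0,0,30],[1,0,0,0,30],[1,0,0,0,30],[1,0,0,0,30],[1,0,0,0,30],[0,0,0,0,30],[0,0,0,0,30]]'; python3 - <<'E'
from ov import *
st=env.state();t=st['tool_pos']
for n in('wrist','scene','top'):
  s=env.state();print(np.round(s['ft_force'],2),np.round(s['moment'],3))
  c=env.read_camera(n);E=ext(c,st);im=c['img'][:,:,::-1].copy();cv2.imwrite(f'pics/{n}6.png',im)
  p=proj([[.5535,.231,.16]],c,E)[0];x,y=int(p[0])-45,int(p[1])-50
  cv2.imwrite(f'pics/{n}6c.png',cv2.resize(im[y:y+80,x:x+90],None,fx=7,fy=7,interpolation=cv2.INTER_CUBIC))
E
```

```text
time_s: 14.3
tool_pos: [0.5542, 0.2305, 0.2965]
eef_rot: [-0.568, -0.421, 0.568, -0.421]
ft_force: [-0.8, 0.5, -3.1]
gripper_width: 0.374
[-0.81  0.49 -3.12] [0.015 0.169 0.007]
[ 0.48  1.21 -3.53] [ 0.041  0.154 -0.002]
[ 0.36  0.24 -3.56] [-0.005  0.172 -0.008]
```

View pics/wrist6c.png

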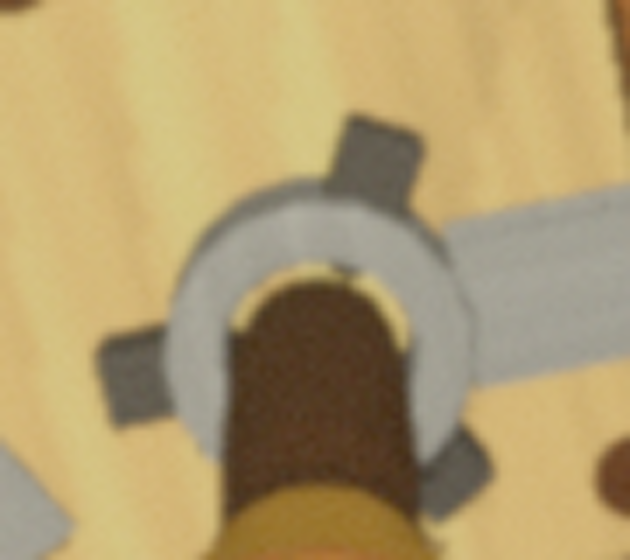

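View pics/scene6c.png

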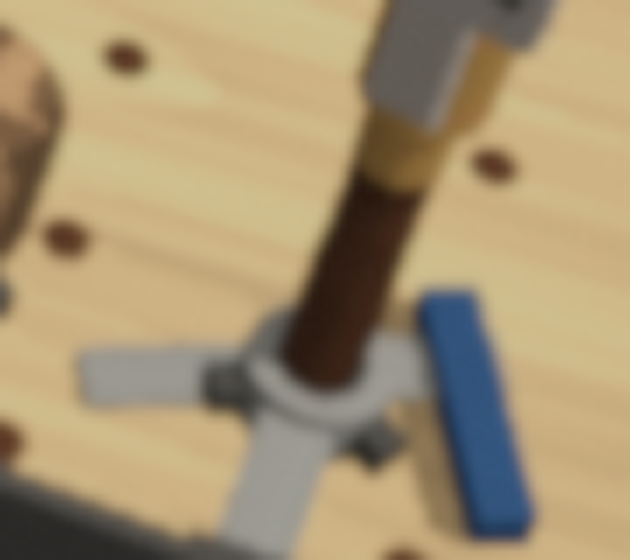

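```bash
python3 -m jog '[[1,0,0,0,30],[1,0,0,0,30],[1,0,0,0,30],[1,0,0,0,30],[1,0,0,0,30],[0,0,0,0,30],[0,0,0,0,30],[0,0,0,0,30]]'; cat > f.py <<'E'
from h import *
L=[]
for i in range(4):
    s=env.state();L.append(np.r_[s['tool_pos']*1000,s['ft_force'],s['moment']]);env.read_camera('wrist')
print(s['time_s'],np.mean(L,0).round(2),'std',np.std(L,0).round(2)[3:])
E
python3 f.py
```

```text
time_s: 15.45
tool_pos: [0.5543, 0.2306, 0.2916]
eef_rot: [0.568, 0.421, -0.568, 0.421]
ft_force: [1.7, 1.1, 3.6]
gripper_width: 0.377
15.6 [ 5.5430e+02  2.3059e+02  2.9158e+02  1.4600e+00  1.2600e+00  3.6500e+00
  4.8000e-01 -4.0000e-01  3.0000e-02] std [0.51 0.78 0.14 0.02 0.05 0.02]
```

```bash
python3 - <<'E'
from ov import *
st=env.state();t=st['tool_pos'];L=[]
for n in('wrist','scene','top'):
  c=env.read_camera(n);E=ext(c,st);im=c['img'][:,:,::-1].copy();cv2.imwrite(f'pics/{n}7.png',im)
  p=proj([[.5535,.231,.16]],c,E)[0];x,y=int(p[0])-30,int(p[1])-35
  L.append(cv2.resize(im[y:y+60,x:x+44 if n=='top' else x+60],None,fx=6,fy=6,interpolation=cv2.INTER_CUBIC)[:,:264 if n!='wrist' else 360])
cv2.imwrite('pics/c7.png',np.hstack(L)[:,:800])
E
```

```text
(no output)
```

View pics/c7.png

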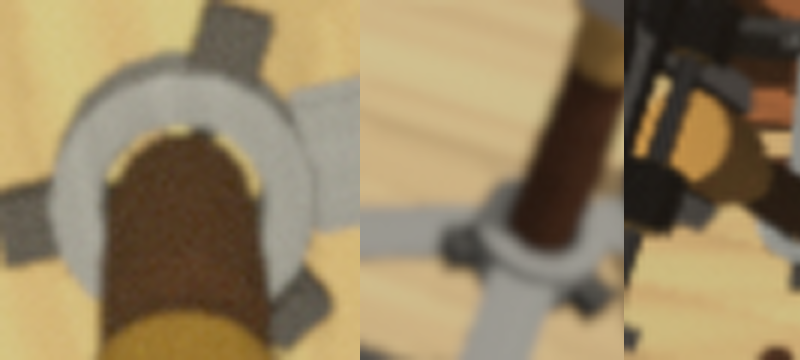

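View pics/scene7.png

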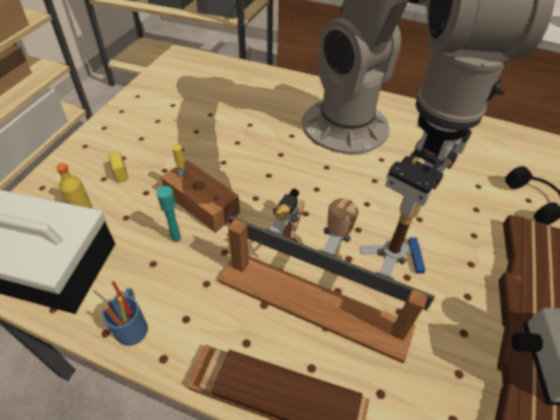

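Force rose by about 8 N with a sideways push towards +x,+y. The wrist picture shows the butt inside the mouth, with the gap at the far side. I'll yield sideways and check that the moment falls.

```bash
python3 -m jog '[[0,0.2,-0.4,0,30],[0,0.2,-0.4,0,30],[0,0.1,-0.2,0,30],[0,0,0,0,30],[0,0,0,0,30],[0,0,0,0,30],[0,0,0,0,30],[0,0,0,0,30]]'; python3 f.py
```

```text
time_s: 16.8
tool_pos: [0.5548, 0.2313, 0.2914]
eef_rot: [-0.568, -0.421, 0.568, -0.421]
ft_force: [-0.9, 0.8, 2.9]
gripper_width: 0.373
16.95 [ 5.5485e+02  2.3136e+02  2.9143e+02 -1.1800e+00  4.7000e-01  3.1200e+00
 -3.0000e-02  5.8000e-01  1.0000e-02] std [0.28 0.4  0.15 0.03 0.04 0.03]
```

```bash
python3 -m jog '[[0,-0.3,0.1,0,30],[0,0,0,0,30],[1,0,0,0,30],[1,0,0,0,30],[1,0,0,0,30],[1,0,0,0,30],[0,0,0,0,30],[0,0,0,0,30]]'; python3 f.py
```

```text
time_s: 18.0
tool_pos: [0.5549, 0.2314, 0.2879]
eef_rot: [0.568, 0.421, -0.568, 0.421]
ft_force: [-1.6, -0.4, 9.9]
gripper_width: 0.375
18.15 [ 5.5489e+02  2.3144e+02  2.8793e+02 -1.7300e+00 -2.0000e-02  9.3000e+00
 -1.2000e-01  5.8000e-01 -0.0000e+00] std [0.25 0.41 0.58 0.03 0.02 0.03]
```

```bash
python3 -m jog '[[0,-0.5,0.1,0,30],[0,0,0,0,30],[1,0,0,0,30],[1,0,0,0,30],[1,0,0,0,30],[0,0,0,0,30],[0,0,0,0,30],[0,0,0,0,30]]'; python3 f.py
```

```text
time_s: 19.2
tool_pos: [0.5539, 0.2314, 0.2844]
eef_rot: [-0.568, -0.421, 0.568, -0.421]
ft_force: [-1.0, -1.1, -0.1]
gripper_width: 0.37
19.35 [ 5.5395e+02  2.3136e+02  2.8438e+02 -1.4300e+00 -1.1700e+00 -9.1000e-01
 -3.7000e-01  7.1000e-01 -4.0000e-02] std [0.37 0.4  0.52 0.03 0.04 0.03]
```

```bash
cat > look.py <<'E'
from ov import *
import sys
k=sys.argv[1];rx,ry=.5540,.2312
st=env.state();t=st['tool_pos'];L=[]
for n in('wrist','scene'):
  c=env.read_camera(n);E=ext(c,st);im=c['img'][:,:,::-1].copy();cv2.imwrite(f'pics/{n}{k}.png',im)
  p=proj([[rx,ry,.16]],c,E)[0];x,y=int(p[0])-32,int(p[1])-45
  L.append(cv2.resize(im[y:y+96,x:x+64],None,fx=6,fy=6,interpolation=cv2.INTER_CUBIC))
cv2.imwrite(f'pics/c{k}.png',np.hstack(L))
E
python3 look.py 8
```

```text
(no output)
```

View pics/c8.png

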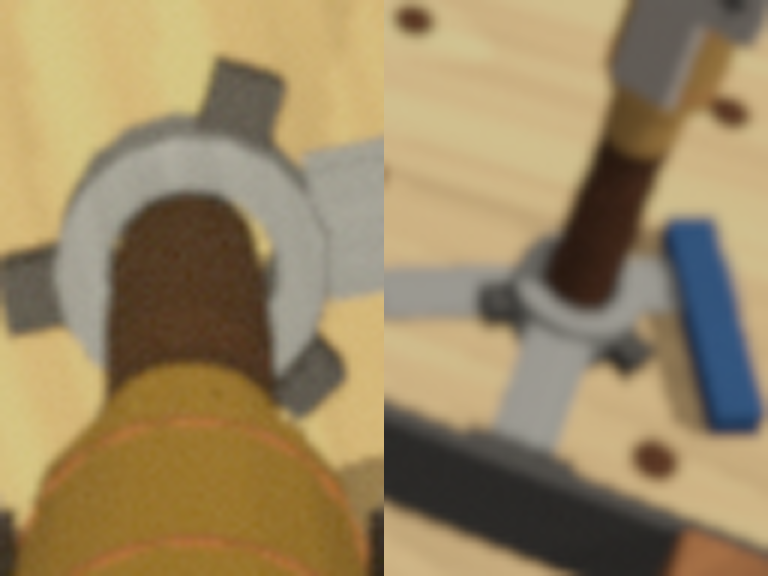

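View pics/wrist8.png

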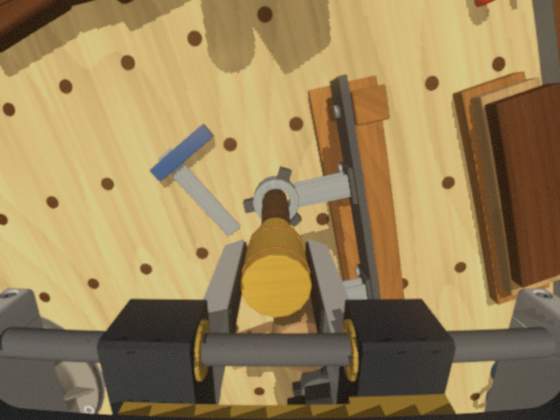

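```bash
python3 -m jog '[[1,0,0,0,30],[1,0,0,0,30],[1,0,0,0,30],[1,0,0,0,30],[0,0,0,0,30],[0,0,0,0,30],[0,0,0,0,30],[0,0,0,0,30]]'; python3 f.py
```

```text
time_s: 20.5
tool_pos: [0.5544, 0.2315, 0.2808]
eef_rot: [0.568, 0.421, -0.568, 0.421]
ft_force: [-1.1, -1.0, 5.2]
gripper_width: 0.373
20.65 [ 5.5441e+02  2.3149e+02  2.8078e+02 -1.4900e+00 -5.9000e-01  4.9500e+00
 -4.1000e-01  8.3000e-01  1.0000e-02] std [0.28 0.32 0.53 0.04 0.02 0.01]
```

```bash
python3 -m jog '[[0,-0.3,0.4,0,30],[1,0,0,0,30],[1,0,0,0,30],[1,0,0,0,30],[1,0,0,0,30],[1,0,0,0,30],[0,0,0,0,30],[0,0,0,0,30]]'; python3 f.py
```

```text
time_s: 21.7
tool_pos: [0.5544, 0.2313, 0.276]
eef_rot: [0.569, 0.421, -0.567, 0.421]
ft_force: [-0.4, 0.3, 6.8]
gripper_width: 0.376
21.85 [ 5.5440e+02  2.3129e+02  2.7601e+02 -5.6000e-01 -2.4000e-01  6.5600e+00
 -2.6000e-01  2.1000e-01 -1.0000e-02] std [0.17 0.34 0.44 0.01 0.04 0.01]
```

```bash
python3 -m jog '[[1,0,0,0,30],[1,0,0,0,30],[2,0,0,0,30],[2,0,0,0,30],[2,0,0,0,30],[2,0,0,0,30],[2,0,0,0,30],[0,0,0,0,30]]'; python3 f.py
```

```text
time_s: 22.9
tool_pos: [0.5546, 0.2314, 0.264]
eef_rot: [0.569, 0.421, -0.567, 0.421]
ft_force: [0.8, -0.2, 5.7]
gripper_width: 0.373
23.05 [ 5.5458e+02  2.3136e+02  2.6405e+02  2.5000e-01 -1.8000e-01  5.8300e+00
 -1.4000e-01 -1.1000e-01 -5.0000e-02] std [0.47 0.27 0.08 0.01 0.02 0.01]
```

Steady 6 N and lateral forces near zero, so it is sliding centred. I'll take larger steps, still watching the force.

```bash
python3 -m jog '[[2,0,0,0,30],[2.5,0,0,0,30],[2.5,0,0,0,30],[2.5,0,0,0,30],[2.5,0,0,0,30],[2.5,0,0,0,30],[2.5,0,0,0,30],[2.5,0,0,0,30]]'; python3 f.py; python3 -m jog '[[2.5,0,0,0,30],[2.5,0,0,0,30],[2.5,0,0,0,30],[2.5,0,0,0,30],[2.5,0,0,0,30],[2.5,0,0,0,30],[2.5,0,0,0,30],[0,0,0,0,30]]'; python3 f.py; python3 look.py 9
```

```text
time_s: 24.1
tool_pos: [0.5546, 0.2314, 0.2447]
eef_rot: [0.569, 0.421, -0.567, 0.421]
ft_force: [-2.0, -0.4, 9.7]
gripper_width: 0.376
24.25 [ 5.5451e+02  2.3138e+02  2.4451e+02 -6.9000e-01 -3.6000e-01  8.1000e+00
 -1.7000e-01  2.0000e-01  1.0000e-02] std [0.9  0.23 1.01 0.03 0.1  0.05]
time_s: 25.3
tool_pos: [0.5545, 0.2314, 0.227]
eef_rot: [0.569, 0.421, -0.567, 0.421]
ft_force: [0.1, -0.1, 6.1]
gripper_width: 0.376
25.45 [ 5.5450e+02  2.3140e+02  2.2698e+02 -6.0000e-02  1.7000e-01  6.2600e+00
 -9.0000e-02  1.0000e-01 -1.0000e-02] std [0.58 0.4  0.33 0.02 0.03 0.04]
```

View pics/c9.png

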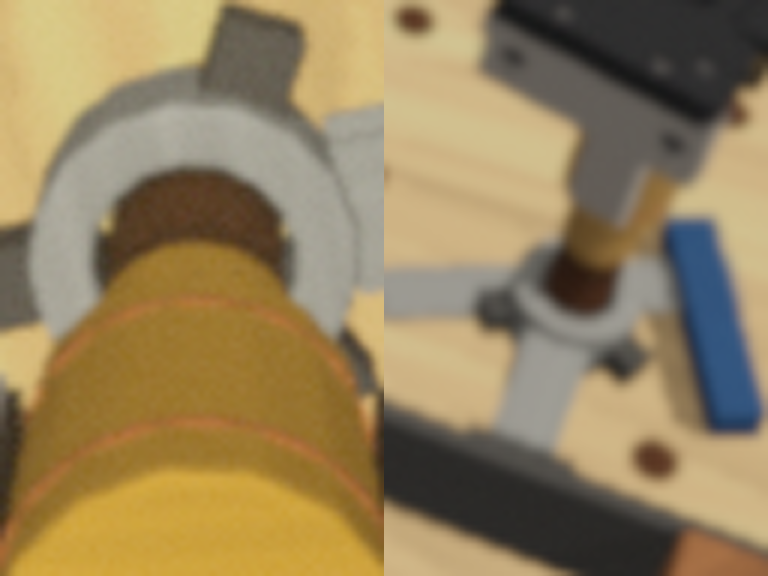

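```bash
python3 -m jog '[[2.5,0,0,0,30],[2.5,0,0,0,30],[2.5,0,0,0,30],[2.5,0,0,0,30],[2.5,0,0,0,30],[2.5,0,0,0,30],[2.5,0,0,0,30],[2.5,0,0,0,30]]'; python3 f.py; python3 -m jog '[[2.5,0,0,0,30],[2.5,0,0,0,30],[2.5,0,0,0,30],[2.5,0,0,0,30],[2.5,0,0,0,30],[2.5,0,0,0,30],[2.5,0,0,0,30],[2.5,0,0,0,30]]'; python3 f.py
```

```text
time_s: 26.6
tool_pos: [0.5545, 0.2314, 0.2069]
eef_rot: [0.569, 0.421, -0.567, 0.421]
ft_force: [-0.6, -0.6, 5.4]
gripper_width: 0.375
26.75 [ 5.5438e+02  2.3138e+02  2.0674e+02  1.0000e-01  5.0000e-02  4.7400e+00
 -2.0000e-02  0.0000e+00 -1.0000e-02] std [0.48 0.38 0.7  0.04 0.1  0.02]
time_s: 27.8
tool_pos: [0.5544, 0.2314, 0.187]
eef_rot: [0.569, 0.421, -0.567, 0.421]
ft_force: [-0.3, 1.1, 6.5]
gripper_width: 0.377
27.95 [ 5.5434e+02  2.3137e+02  1.8681e+02  6.2000e-01  3.6000e-01  6.7700e+00
  1.0000e-02 -5.0000e-02 -0.0000e+00] std [0.55 0.48 0.43 0.03 0.08 0.02]
```

```bash
python3 -m jog '[[1.5,0,0,0,30],[1.5,0,0,0,30],[1,0,0,0,30],[1,0,0,0,30],[1,0,0,0,30],[1,0,0,0,30],[1,0,0,0,30],[0,0,0,0,30]]'; python3 f.py; python3 look.py 10
```

```text
time_s: 29.0
tool_pos: [0.5544, 0.2314, 0.1791]
eef_rot: [0.569, 0.421, -0.568, 0.421]
ft_force: [0.1, -0.0, 9.7]
gripper_width: 0.378
29.15 [ 5.5441e+02  2.3140e+02  1.7912e+02 -1.8000e-01 -2.5000e-01  9.3300e+00
 -9.0000e-02  2.1000e-01  1.0000e-02] std [0.27 0.35 0.28 0.03 0.02 0.01]
```

View pics/c10.png

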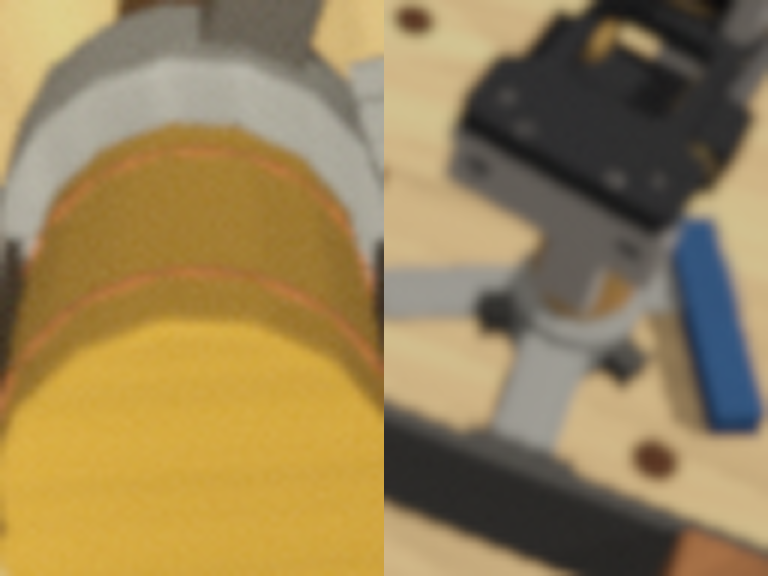

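```bash
python3 -m jog '[[0.5,0,0,0,30],[0.5,0,0,0,30],[0.5,0,0,0,30],[0.5,0,0,0,30],[0,0,0,0,30],[0,0,0,0,30],[0,0,0,0,30],[0,0,0,0,30]]'; python3 f.py
```

```text
time_s: 30.3
tool_pos: [0.5544, 0.2314, 0.1771]
eef_rot: [0.569, 0.421, -0.568, 0.421]
ft_force: [-0.6, -0.7, 7.9]
gripper_width: 0.376
30.45 [ 5.5439e+02  2.3141e+02  1.7709e+02 -5.8000e-01 -2.0000e-01  8.3100e+00
 -5.0000e-02  1.5000e-01  1.0000e-02] std [0.3  0.31 0.27 0.01 0.02 0.02]
```

```bash
python3 -m jog '[[0.5,0,0,0,30],[0.5,0,0,0,30],[0.5,0,0,0,30],[0.5,0,0,0,30],[0,0,0,0,30],[0,0,0,0,30],[0,0,0,0,30],[0,0,0,0,30]]'; python3 f.py
```

```text
time_s: 31.5
tool_pos: [0.5544, 0.2314, 0.1751]
eef_rot: [0.569, 0.421, -0.567, 0.421]
ft_force: [-0.0, -0.1, 7.7]
gripper_width: 0.371
31.65 [ 5.5443e+02  2.3140e+02  1.7512e+02 -1.1000e-01 -5.0000e-02  8.4700e+00
 -9.0000e-02  1.5000e-01  1.0000e-02] std [0.18 0.17 0.75 0.01 0.04 0.04]
```

Still sliding at a steady 8 N, not home yet.

```bash
python3 -m jog '[[0.5,0,0,0,30],[0.5,0,0,0,30],[0.5,0,0,0,30],[0.5,0,0,0,30],[0.5,0,0,0,30],[0.5,0,0,0,30],[0,0,0,0,30],[0,0,0,0,30]]'; python3 f.py
```

```text
time_s: 32.7
tool_pos: [0.5544, 0.2314, 0.1722]
eef_rot: [0.569, 0.421, -0.567, 0.421]
ft_force: [-0.9, -0.0, 10.9]
gripper_width: 0.38
32.85 [ 5.5443e+02  2.3142e+02  1.7223e+02 -1.2200e+00 -2.5000e-01  1.0970e+01
 -1.4000e-01  3.0000e-01 -4.0000e-02] std [0.38 0.17 0.32 0.01 0.02 0.01]
```

```bash
python3 -m jog '[[0.5,0,0,0,30],[0.5,0,0,0,30],[0.5,0,0,0,30],[0.5,0,0,0,30],[0,0,0,0,30],[0,0,0,0,30],[0,0,0,0,30],[0,0,0,0,30]]'; python3 f.py
```

```text
time_s: 33.9
tool_pos: [0.5545, 0.2314, 0.1704]
eef_rot: [0.569, 0.421, -0.567, 0.421]
ft_force: [-3.3, 0.1, 14.1]
gripper_width: 0.377
34.05 [ 5.5447e+02  2.3145e+02  1.7045e+02 -2.5700e+00 -3.9000e-01  1.4760e+01
 -2.6000e-01  6.5000e-01 -1.0000e-02] std [0.41 0.36 0.43 0.04 0.01 0.02]
```

The push now climbs at 2 N/mm, so the head has landed. I'll press to about 20 N.

```bash
python3 -m jog '[[0.5,-0.2,0,0,30],[0.5,-0.2,0,0,30],[0.5,0,0,0,30],[0.5,0,0,0,30],[0.5,0,0,0,30],[0,0,0,0,30],[0,0,0,0,30],[0,0,0,0,30]]'; python3 f.py
```

```text
time_s: 35.1
tool_pos: [0.5544, 0.2315, 0.1683]
eef_rot: [0.569, 0.421, -0.567, 0.421]
ft_force: [-2.6, -1.2, 17.6]
gripper_width: 0.373
35.25 [ 5.5444e+02  2.3147e+02  1.6833e+02 -2.2800e+00 -1.6400e+00  1.8880e+01
 -4.9000e-01  6.2000e-01 -2.0000e-02] std [0.43 0.5  0.73 0.03 0.02 0.02]
```

```bash
python3 -m jog '[[0.5,-0.2,0.2,0,30],[0,0,0,0,30],[0,0,0,0,30],[0,0,0,0,30],[0,0,0,0,30],[0,0,0,0,30],[0,0,0,0,30],[0,0,0,0,30]]'; python3 f.py; python3 -m jog '[[-1,0,0,0,30],[-1,0,0,0,30],[-1,0,0,0,30],[-1,0,0,0,30],[-1,0,0,0,30],[-1,0,0,0,30],[-1,0,0,0,30],[-1,0,0,0,30]]'; python3 f.py
```

```text
time_s: 36.3
tool_pos: [0.5544, 0.2314, 0.168]
eef_rot: [0.569, 0.421, -0.567, 0.421]
ft_force: [-2.1, -1.7, 19.1]
gripper_width: 0.375
36.45 [ 5.5442e+02  2.3144e+02  1.6797e+02 -1.9000e+00 -1.5400e+00  1.9540e+01
 -4.2000e-01  4.3000e-01  1.0000e-02] std [0.57 0.2  0.48 0.01 0.03 0.01]
time_s: 37.5
tool_pos: [0.5543, 0.2314, 0.1752]
eef_rot: [0.569, 0.421, -0.567, 0.421]
ft_force: [2.9, 1.0, 4.8]
gripper_width: 0.375
37.65 [ 5.5430e+02  2.3139e+02  1.7521e+02  3.1600e+00  4.4000e-01  5.1100e+00
 -1.0000e-02 -8.3000e-01  1.0000e-02] std [0.3  0.57 0.59 0.03 0.02 0.02]
```

```bash
python3 -m jog '[[-1,0.2,0,0,30],[-1,0.2,0,0,30],[-0.6,0,0,0,30],[0,0,0,0,30],[0,0,0,0,30],[0,0,0,0,30],[0,0,0,0,30],[0,0,0,0,30]]'; python3 f.py
```

```text
time_s: 38.7
tool_pos: [0.5542, 0.2313, 0.1773]
eef_rot: [0.569, 0.421, -0.568, 0.421]
ft_force: [5.7, 2.3, 1.5]
gripper_width: 0.373
38.85 [ 5.5417e+02  2.3127e+02  1.7727e+02  5.5900e+00  2.0400e+00  1.1700e+00
  4.3000e-01 -1.5200e+00 -1.0000e-02] std [0.24 0.15 0.27 0.02 0.01 0.03]
```

```bash
python3 -m jog '[[0,0.3,-0.2,0,30],[0,0.3,-0.2,0,30],[0,0.3,-0.2,0,30],[-0.4,0,0,0,30],[0,0,0,0,30],[0,0,0,0,30],[0,0,0,0,30],[0,0,0,0,30]]'; python3 f.py
```

```text
time_s: 39.9
tool_pos: [0.5544, 0.2313, 0.1774]
eef_rot: [-0.568, -0.421, 0.568, -0.421]
ft_force: [2.6, 2.1, 0.4]
gripper_width: 0.375
40.05 [ 5.5437e+02  2.3132e+02  1.7742e+02  1.4100e+00  1.9200e+00  6.2000e-01
  4.3000e-01 -3.6000e-01 -1.0000e-02] std [0.74 0.34 0.33 0.05 0.02 0.02]
```

Forces are nearly zero: the ring carries the weight. I'll let go and retreat upward.

```bash
python3 -m jog '[[0,0.1,-0.4,0,30],[0,0,0,0,38],[0,0,0,0,42],[0,0,0,0,46],[0,0,0,0,50],[0,0,0,0,54],[0,0,0,0,56],[0,0,0,0,56]]'; python3 f.py; python3 look.py 11
```

```text
time_s: 41.1
tool_pos: [0.5547, 0.2316, 0.1775]
eef_rot: [-0.568, -0.421, 0.568, -0.421]
ft_force: [0.2, 0.1, 0.7]
gripper_width: 0.592
41.25 [ 5.5469e+02  2.3164e+02  1.7747e+02  6.0000e-02 -4.0000e-02  4.2000e-01
 -6.0000e-02  7.0000e-02  3.0000e-02] std [0.27 0.28 0.23 0.03 0.04 0.02]
```

View pics/wrist11.png

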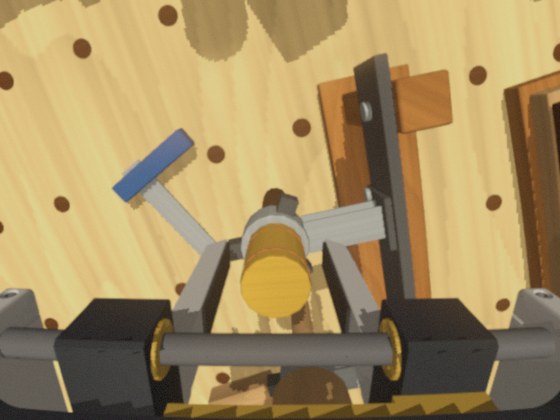

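```bash
python3 -m jog '[[-10,0,0,0,56],[-15,0,0,0,56],[-20,0,0,0,56],[-20,0,0,0,56],[-20,0,0,0,56],[-15,0,0,0,56],[-10,0,0,0,56],[0,0,0,0,56]]'; python3 -m jog '[[0,-15,20,0,56],[0,-25,30,0,56],[0,-25,30,0,56],[0,-25,30,0,56],[0,-25,30,0,56],[0,-20,20,0,56],[0,-10,10,0,56],[0,0,0,0,56]]';  python3 - <<'E'
from ov import *
st=env.state()
for n in('wrist','scene','top'):
  c=env.read_camera(n);E=ext(c,st);im=c['img'][:,:,::-1].copy();cv2.imwrite(f'pics/{n}12.png',im)
  p=proj([[.554,.2313,.19]],c,E)[0];print(n,p);x,y=max(0,int(p[0])-45),max(0,int(p[1])-45)
  o=cv2.resize(im[y:y+90,x:x+90],None,fx=6,fy=6,interpolation=cv2.INTER_CUBIC);cv2.imwrite(f'pics/{n}12c.png',o)
  for z,r in((.2075,.018),(.1575,.018),(.1575,.0225)):
    pp=proj(circ(.554,.2313,z,r),c,E);cv2.polylines(o,[((pp-[x,y]+.5)*6).astype(int)],True,(0,255,0),1)
  cv2.imwrite(f'pics/{n}12o.png',o)
E
```

```text
time_s: 42.4
tool_pos: [0.5549, 0.2317, 0.288]
eef_rot: [0.568, 0.421, -0.568, 0.421]
ft_force: [-0.3, -0.3, 0.0]
gripper_width: 0.597
time_s: 43.4
tool_pos: [0.3664, 0.1112, 0.2875]
eef_rot: [0.568, 0.421, -0.568, 0.421]
ft_force: [0.4, 0.6, 0.4]
gripper_width: 0.593
wrist [465.74785244  -1.47804303]
scene [398.16134879 237.43152301]
top [157.60204934 209.05093339]
```

View pics/scene12c.png

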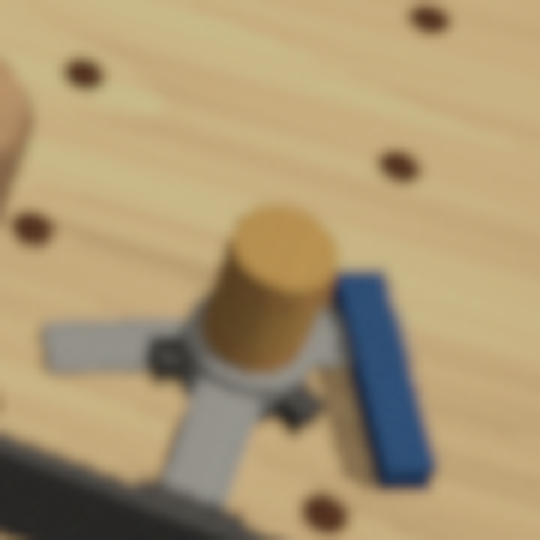

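View pics/scene12o.png

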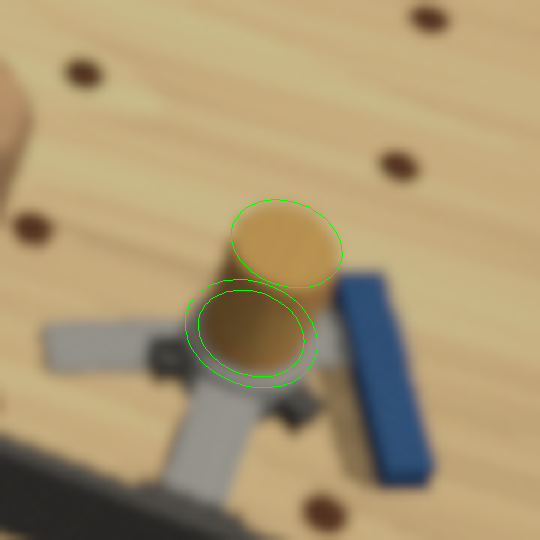

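View pics/wrist12o.png

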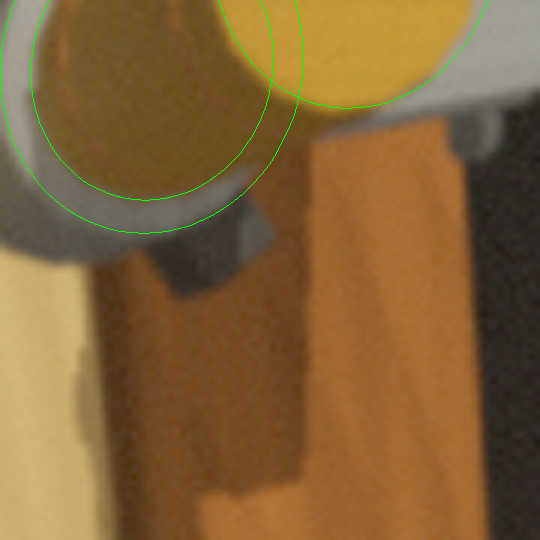

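View pics/top12.png

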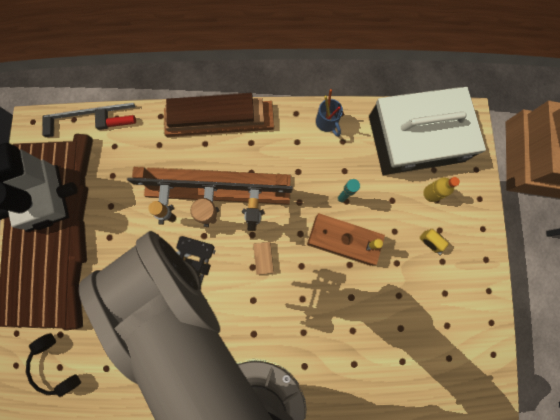

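```bash
python3 -c "
from workcell import env
s=env.state();print(s['time_s'],s['ft_force']);print(env.hand_in())"
```

```text
43.55 [ 0.1297285  -0.19853704 -0.32382406]
the job is handed in; nothing more can be done
None
```

The brass mallet is hanging in the empty ring, and I handed the job in at about 43.6 s of the 67 s; it reports no verdict.

- **Insertion:** I gripped the mallet by its head, lifted it out of the block and lowered it through the ring mouth. There was one sideways correction of about 1 mm, guided by force. The pads' drag stayed at 5–8 N for most of the way.
- **Pressing home:** The push reading rose at about 2 N per mm once the head landed, and I stopped at about 19.5 N, inside the 18–22 N that means home. I then eased off to under 1 N of vertical force and about 2 N sideways before opening the gripper and backing away.
- **Last checks:** The last scene picture shows the head flat on the ring with no visible gap, upright and concentric with the collar. The wrist force reads zero with the gripper clear. In the pictures the other tools and the offcut are where they were, except that in the last top view the arm hides the try square; an earlier view shows it unmoved.
- **Disagreements:** At the first entry the cameras differed by 1–2 mm on the ring's position. The handle also caught on the pads at about 9 N and dropped in after a nudge of under 1 mm.
- **Not measured:** I did not measure the final hanging height to the millimetre; I judged it from the force and the scene picture. My height overlay there sat about 1 px off, by roughly the same amount at the head and at the ring.

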